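Refit the washed hob's knobs and burner cap

TASK

The little table hob has been washed and needs putting back together. Lift every control knob off the drying stand, push each one onto a free D-shaped shaft of the hob until it snaps fully home, and turn it clockwise until it comes to its off stop, its pointer at the black mark; also set the burner cap from the counter over the bare middle burner, with its notch dropped over the key so that it sits flat. Leave the timer and the salt pot where they are.

Things in the scene. Friction and masses are not known exactly. Their poses are not given: they have to be found in the camera images.
- hob: White table hob, steel top, 320 (x) x 360 (y) x 70 mm, fixed. Origin: centre of underside. D-shafts stand up at x = -105, y = -105, 0, 105 mm (robot's side); 47 mm beyond each in +x is its black off mark. Burners at x = 60 mm: the outer two (y = -122, 122) keep caps 28 mm tall; the middle one is bare. Pan rails along y at x = -6 and 126 mm rise 34 mm above the top.
- burner: Bare middle burner: aluminium plate (radius 40, 4 mm thick), brass centre post (radius 12 mm) and one radial brass key (8 mm wide, reaching 28 mm from the axis), both rising 18 mm above the plate, tops chamfered. Origin on the axis at the hob's top surface, under the plate; z up, x along the key.
- shaft0_tip (a point): Centre of the top end of the first D-shaft (hob y = -105 mm): brass, radius 9 mm, 26 mm tall above the hob's top, one flat 5.5 mm from the axis, chamfered tip with a black line from the axis towards the flat. z up along the axis; x points squarely out of the flat and turns with the shaft (off: x along the hob's +x). Sprung balls on two sides make the snap.
- shaft1_tip (a point): The same for the second D-shaft (hob y = 0).
- shaft2_tip (a point): The same for the third D-shaft (hob y = +105 mm).
- shaft0 (a joint): Angle of the first shaft, rad: 0 = off, a hard stop; grows counter-clockwise from above, to 2.4. Starts at 0.5 to 1.3. Friction 0.03 N m, stays where left. A fitted knob has about 0.2 rad of play on the shaft, so turn it until it stops.
- shaft1 (a joint): The same for the second shaft.
- shaft2 (a joint): The same for the third shaft.
- stand: Wooden drying stand, fixed: 170 x 170 x 16 mm board with three upright pegs (radius 5.5 mm, tops 85 mm above the counter) at x, y = (-45, 40), (45, 40), (0, -40) mm. Knobs hang on them bore down at any yaw, the bore's ceiling on the peg's top; a 24 mm lift frees one. Origin: centre of underside.
- knob0: Black hob knob, 110 g (two or three present, alike; None if absent): disc 64 mm across, 28 mm tall; on top a grip bar 16 mm wide (y), 28 to 48 mm above the origin, along x from -30 to 36 mm, white line at its pointer end (+x). Origin: centre of underside. Bore: blind D, 24 mm deep, about 0.5 mm clear of the shaft all round, flat on the +x side.
- knob1: As knob0. Fully home, a knob's origin is 24 mm below the shaft's tip (2 mm above the hob's top). The shaft's balls resist from 13 mm above home and snap in over the last 3 mm; push with 10 to 20 N. With flat and bore out of line the knob just sits on the shaft's tip.
- knob2: As knob0 and knob1.
- cap: Dark burner cap, 66 mm disc on the counter, 250 g, 24 mm tall; on top a grip rib 14 mm wide (y), 24 to 44 mm above the origin, along x from -28 to 22 mm. Origin: centre of underside. Below, 18 mm deep: 26 mm bore and an 11 mm keyway along +x through the skirt, under a small steel stud. Seated, origin 4 mm above the burner's, x along the key; else it perches on the key.
- timer: Plastic dial timer, 68 mm across, 56 mm high; a bystander, not to be disturbed. Origin: centre of its underside.
- salt_pot: Terracotta salt pot, 64 mm across, 60 mm high; a bystander, not to be disturbed. Origin: centre of its underside.

How it is judged (in metres and radians):
At the end, for the whole second after the job is handed in: Each knob present is on its own shaft (axes within 3 mm, home to within 2.5 mm), that shaft within 0.3 rad of off; knobs upright and at rest. Cap seated: axis within 5 mm of the burner's, underside within 3 mm of the plate, tilt under 0.07 rad, at rest (((horizontal distance between knob0 and shaft0_tip below 0.003 m and z of knob0 in the frame of shaft0_tip between -0.028 and -0.0215 m and value of joint shaft0 below 0.3 rad) or (horizontal distance between knob0 and shaft1_tip below 0.003 m and z of knob0 in the frame of shaft1_tip between -0.028 and -0.0215 m and value of joint shaft1 below 0.3 rad) or (horizontal distance between knob0 and shaft2_tip below 0.003 m and z of knob0 in the frame of shaft2_tip between -0.028 and -0.0215 m and value of joint shaft2 below 0.3 rad)) and angle between each of knob0, knob1, knob2's own z axis and vertical below 0.1 rad and linear speed of each of knob0, knob1, knob2, cap below 0.02 m/s and ((horizontal distance between knob1 and shaft0_tip below 0.003 m and z of knob1 in the frame of shaft0_tip between -0.028 and -0.0215 m and value of joint shaft0 below 0.3 rad) or (horizontal distance between knob1 and shaft1_tip below 0.003 m and z of knob1 in the frame of shaft1_tip between -0.028 and -0.0215 m and value of joint shaft1 below 0.3 rad) or (horizontal distance between knob1 and shaft2_tip below 0.003 m and z of knob1 in the frame of shaft2_tip between -0.028 and -0.0215 m and value of joint shaft2 below 0.3 rad)) and ((horizontal distance between knob2 and shaft0_tip below 0.003 m and z of knob2 in the frame of shaft0_tip between -0.028 and -0.0215 m and value of joint shaft0 below 0.3 rad) or (horizontal distance between knob2 and shaft1_tip below 0.003 m and z of knob2 in the frame of shaft1_tip between -0.028 and -0.0215 m and value of joint shaft1 below 0.3 rad) or (horizontal distance between knob2 and shaft2_tip below 0.003 m and z of knob2 in the frame of shaft2_tip between -0.028 and -0.0215 m and value of joint shaft2 below 0.3 rad)) and horizontal distance between cap and burner below 0.005 m and z of cap in the frame of burner below 0.007 m and angle between cap's own z axis and vertical below 0.07 rad); the robot touches nothing.
It fails at once if the timer is moved more than 3 cm (distance of timer from where it was at the start of the episode above 0.03 m).
It fails at once if the salt pot is moved more than 3 cm (distance of salt_pot from where it was at the start of the episode above 0.03 m).
Of knob0, knob1, knob2 only 2 to 3 are there at a start; the rules pass over those that are not, and their reading is None.
At some moment in a run one of cap may be knocked a few centimetres aside while the robot is not near it.
It also fails if it takes over 210 s, if anything falls off the work surface, if the arm or the gripper's body presses on something with over 40 N, if the wrist force passes 120 N, or if a joint passes its speed limit or range.

ROBOT

A 6-joint arm with a two-finger parallel gripper is mounted at the origin on the work surface. World frame = base frame: x ahead of the robot, y to its left, z up, the work surface at z = 0. Lengths are in mm, angles in degrees, forces in N, time in s.
With the tool pointing down it reaches from about 325 to 925 mm from the base axis. Payload 3.1 kg.
Tool frame: the origin (TCP) lies at the very end of the fingers, on their centre line; the grasp point (between the pads) lies grasp_offset behind it (grasp_offset is the distance from the TCP to the grasp point, in mm); z points along the fingers, x is the direction in which the jaws open and shut, and the axes are right-handed (so a half turn about z gives the same grasp; the last joint's range is limited). The gripper opens to 85 mm and grips with 20 to 120 N. Pads are 22 mm wide; open, the fingers measure 114 mm over their backs; the gripper's body (76 mm by 85 mm) begins 54 mm behind the grasp point. The pads swing forward as they close: fully open they stand 13 mm farther back than shut.
Start: joints at [-77.074, 12.427, 92.441, -0, 75.132, -6.429], TCP at [207.154, -589.683, 205.2] pointing down, gripper open.
Joint ranges: [-157.48, 157.48], [-44.54, 120.13], [17.64, 146.25], [-64.5, 244.5], [7.68, 150.69], [-147.95, 147.95]. Speed limits (degrees/s): [159.86, 159.86, 180, 180, 180, 180].

INTERFACE

Orientations are given as [roll, pitch, yaw] about the fixed x, y, z axes, in that order (R = Rz(yaw) Ry(pitch) Rx(roll)).
In Python, from station import * gives the robot as it stands. Calls block until the motion is done:
- goto(position, orientation): joint-space move of the TCP to a pose.
- move_l(position, attitude=None, speed=150): straight line of the TCP; attitude=None keeps the orientation; speed is the mean speed in mm/s.
- move_j(angles): joint-space move.
- grip(opening, squeeze=None): finger opening in mm; squeeze is the grip in N (None keeps the last); returns when the fingers have stopped.
- wait(seconds).
- solve_ik(position, orientation): joint angles nearest the present ones, or None.
- get_obs(): the state.
- get_image(name): name is "scene" or "top" or "wrist"; returns the picture (384x512x3 uint8, red, green, blue); there is no depth.
- get_calibration(name): a dict with "fx", "fy", "cx", "cy" (pixels), "D" ([k1, k2, p1, p2, k3] as OpenCV has them; the pictures are not rectified), "R" (3x3) and "t" (3): a world point X has camera coordinates R X + t; the wrist camera has in their place "mount" (4x4, takes a point from camera to tool coordinates, whose origin is the TCP and whose axes are the tool frame's). Camera axes: x right, y down, z forward; pixel columns grow to the right and rows downward; lengths in mm; the calibration is good to about 2 mm. A picture is of the moment at which its call begins: read the wrist's pose just before it. get_calibration takes no time and is no camera call.
A pose or a line that the arm cannot do raises Unreachable and nothing moves.
- sign_off(): hands the job in, once; it reports no verdict.
Trained networks look in the newest picture that a camera, given by its name, has taken for a name from the list of things; names that differ only in an ending like _2 or _b are one class to them, and where a whole thing is asked for, a point or a joint stands for the part that bears it (a point fixed in the world has none). Each returns a list of dicts, best first, with "score" (0 to 1); they miss things now and then, are a little off and sometimes report something else, mostly with a low value. They report only what shows in the picture. A call takes as long as a camera call.
- spot_in(name, camera): "extent" ([centre column, centre row, width, height] in pixels, round what is visible of it).
- regions_of(name, camera): "region" (384x512 bool, what is visible of it) and "extent" ([centre column, centre row, width, height] in pixels, round what is visible of it).
The state is a dict: "t": time; "joint_pos": joint angles; "qvel": joint speeds; "effort": joint torques, N m; "tcp_pos": TCP position; "ee_rot": TCP orientation; "wrist_force": force on the tool from outside, world axes, zero at the start; "moment": the same for the moment, N m; "grip_width": finger opening in mm.
Only numpy, scipy, OpenCV 4.12 (cv2) and the standard library are available. Lean on these libraries where they do the work, as an engineer would, in place of code of your own. Each camera call takes 0.05 s, during which the arm holds its last target. There are 200 camera calls.

## Working session

There is one attempt and no reset: what is moved stays moved. The work goes in short steps, each a Python script; the robot and the scene stay as the last script left them, time stands still between calls to the robot, and variables do not carry over. Pictures are saved under pics/ and viewed, about 12 in all and at most 16, crops included, and the job is handed in when it is done.

```bash
mkdir -p pics; ls; python3 - <<'E'
from station import *
import cv2, numpy as np
for c in ["scene","top","wrist"]:
    im=get_image(c); cv2.imwrite(f"pics/{c}0.png",im[:,:,::-1])
    k=get_calibration(c); print(c,{a:np.round(b,3).tolist() for a,b in k.items()})
    if c!="wrist":
        for n in ["hob","burner","stand","knob0","cap","timer","salt_pot","shaft0_tip"]:
            print(n,[(round(d["score"],2),np.round(d["extent"]).tolist()) for d in spot_in(n,c)][:5])
print(get_obs())
E
```

```text
pics
scene {'fx': 405.443, 'fy': 405.443, 'cx': 250.699, 'cy': 186.06, 'D': [-0.013, 0.0, 0.0, 0.0, 0.0], 'R': [[0.799, 0.602, -0.01], [0.515, -0.693, -0.505], [-0.311, 0.398, -0.863]], 't': [-362.482, -206.747, 1502.956]}
hob [(0.95, [290.0, 202.0, 139.0, 129.0])]
burner [(0.72, [306.0, 200.0, 22.0, 23.0])]
stand [(0.75, [201.0, 291.0, 79.0, 72.0])]
knob0 [(0.95, [193.0, 292.0, 25.0, 23.0]), (0.75, [220.0, 277.0, 20.0, 26.0])]
cap []
timer [(0.52, [285.0, 104.0, 15.0, 22.0])]
salt_pot [(0.74, [179.0, 224.0, 16.0, 24.0]), (0.37, [305.0, 201.0, 23.0, 26.0])]
shaft0_tip []
top {'fx': 469.835, 'fy': 469.835, 'cx': 255.941, 'cy': 192.415, 'D': [-0.05, 0.0, 0.0, 0.0, 0.0], 'R': [[0.024, -1.0, 0.003], [-0.991, -0.024, -0.129], [0.129, 0.0, -0.992]], 't': [-2.839, 469.666, 1582.783]}
hob [(0.62, [243.0, 165.0, 113.0, 99.0])]
burner [(0.67, [146.0, 177.0, 24.0, 20.0]), (0.66, [237.0, 144.0, 24.0, 27.0])]
stand [(0.88, [357.0, 178.0, 57.0, 54.0])]
knob0 [(0.87, [347.0, 162.0, 23.0, 23.0]), (0.8, [378.0, 175.0, 14.0, 17.0])]
cap [(0.67, [348.0, 162.0, 24.0, 23.0]), (0.66, [145.0, 173.0, 18.0, 
[... 300 characters left out ...]
 0.965, -167.534], [0.0, 0.0, 0.0, 1.0]]}
{'t': 0.95, 'joint_pos': array([-7.70730101e+01,  1.24255866e+01,  9.24410474e+01,  2.12590526e-03,
        7.51313219e+01, -6.42849006e+00]), 'qvel': array([ 0.09931454, -0.0280306 ,  0.07434127,  0.07210531,  0.0602405 ,
       -0.13420376]), 'effort': array([-4.29266674e-04, -3.96897733e+01, -3.04263604e+01, -2.57351221e-04,
        5.91139724e-04,  8.53071043e-06]), 'tcp_pos': array([ 207.17997955, -589.6820519 ,  205.22016793]), 'ee_rot': array([-1.79998187e+02, -2.26138732e-03, -7.06450656e+01]), 'wrist_force': array([0.23215118, 0.79531045, 0.36463707]), 'moment': array([ 0.01892032,  0.02498519, -0.00424226]), 'grip_width': 85.64411644127846}
```

```bash
python3 - <<'E'
import cv2
a=cv2.imread("pics/top0.png")[95:265,110:420]; cv2.imwrite("pics/t1.png",cv2.resize(a,None,fx=2.55,fy=2.55,interpolation=3))
E
```

```text
(no output)
```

View pics/t1.png

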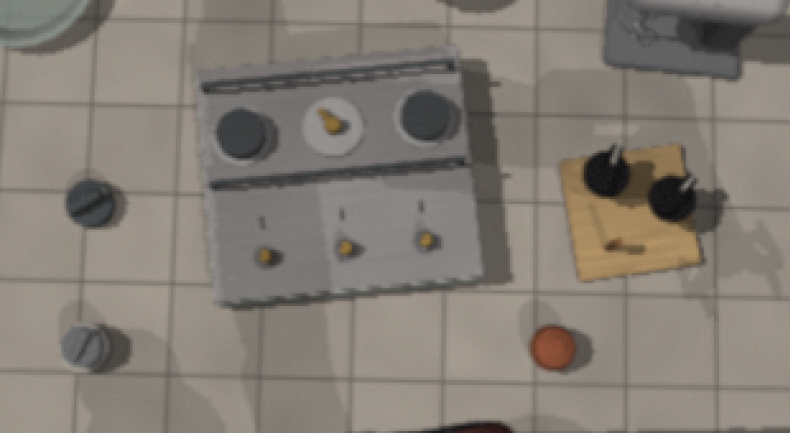

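View pics/scene0.png

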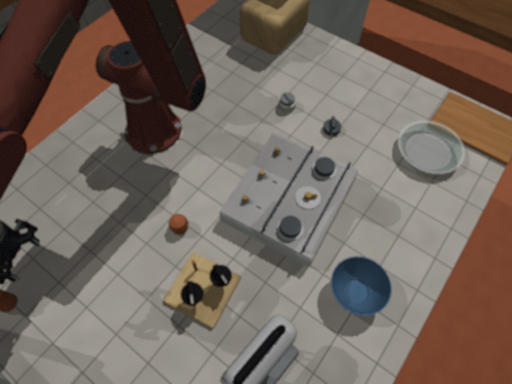

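The top picture shows the hob with shafts at crop (265,255), (345,248) and (427,240), and the bare burner at (333,122). There are two knobs on the stand, at (605,172) and (672,198). The cap is at (90,203), the timer at (85,345) and the salt pot at (553,347).

```bash
cat > h.py <<'E'
from station import *
import cv2, numpy as np
from scipy.spatial.transform import Rotation as Ro
def cam(c,obs=None):
    k=get_calibration(c); K=np.array([[k["fx"],0,k["cx"]],[0,k["fy"],k["cy"]],[0,0,1]]);D=np.array(k["D"],float)
    if c!="wrist": R,t=np.array(k["R"]),np.array(k["t"])
    else:
        M=np.array(k["mount"]); o=obs
        Rt=Ro.from_euler("xyz",o["ee_rot"],degrees=True).as_matrix()
        Rc=Rt@M[:3,:3]; C=np.array(o["tcp_pos"])+Rt@M[:3,3]; R=Rc.T; t=-R@C
    return K,D,R,t
def world(px,z,c):
    K,D,R,t=c
    n=cv2.undistortPoints(np.array(px,float).reshape(-1,1,2),K,D).reshape(-1,2)
    d=np.c_[n,np.ones(len(n))]@R; C=-R.T@t
    return C+d*((np.array(z)-C[2])/d[:,2])[:,None]
def proj(X,c):
    K,D,R,t=c
    return cv2.projectPoints(np.array(X,float).reshape(-1,1,3),cv2.Rodrigues(R)[0],t,K,D)[0].reshape(-1,2)
def snap(name):
    o=get_obs(); im=get_image("wrist"); cv2.imwrite(f"pics/{name}.png",im[:,:,::-1])
    np.save(f"pics/{name}.npy",np.r_[o["tcp_pos"],o["ee_rot"]]); return im,cam("wrist",o)
def loadcam(name):
    v=np.load(f"pics/{name}.npy"); return cam("wrist",dict(tcp_pos=v[:3],ee_rot=v[3:]))
E
python3 - <<'E'
from h import *
c=cam("top")
f=lambda x,y:(110+x/2.55-.5+.2,95+y/2.55-.3)
P=dict(s2=(265,255,96),s1=(345,247,96),s0=(427,239,96),m2=(263,222,70),m1=(342,213,70),m0=(421,206,70),burn=(333,126,74),cap=(90,200,24),k0=(605,175,90),k1=(672,198,90),peg=(610,243,85),st1=(560,160,16),st2=(684,145,16),st3=(703,263,16),st4=(580,281,16),timer=(85,345,56),salt=(553,347,60))
for n,(x,y,z) in P.items(): print(n,np.round(world([f(x,y)],[z],c)[0]))
E
```

```text
s2 [450. 148.  96.]
s1 [463.  45.  96.]
s0 [476. -61.  96.]
m2 [497. 154.  70.]
m1 [512.  50.  70.]
m0 [523. -53.  70.]
burn [628.  66.  74.]
cap [528. 395.  24.]
k0 [ 567. -293.   90.]
k1 [ 539. -381.   90.]
peg [ 478. -300.   85.]
st1 [ 601. -246.   16.]
st2 [ 627. -417.   16.]
st3 [ 463. -442.   16.]
st4 [ 435. -273.   16.]
timer [330. 384.  56.]
salt [ 342. -230.   60.]
```

```bash
python3 - <<'E'
from h import *
for n,p in dict(kn=(553,-337,215),s0=(476,-61,180),s1=(463,45,180),s2=(450,148,180),bu=(628,66,180)).items():
    goto(list(p),[180,0,90]); wait(.3); im,c=snap(n)
    for q in ["knob0","shaft0_tip","burner"]:
        print(n,q,[(round(d["score"],2),np.round(d["extent"]).tolist()) for d in spot_in(q,"wrist")][:3])
print(get_obs()["t"])
cv2.imwrite("pics/m1.png",np.vstack([np.hstack([cv2.imread(f"pics/{a}.png") for a in r]) for r in (("kn","s0"),("s1","s2"))])[::1,::1])
m=[cv2.imread(f"pics/{a}.png") for a in ("s0","s1","s2","bu")]
m=[cv2.resize(i[60:330,90:420],(400,300),interpolation=3) for i in m]
cv2.imwrite("pics/m1.png",np.vstack([np.hstack(m[:2]),np.hstack(m[2:])]))
E
```

```text
kn knob0 [(0.88, [291.0, 200.0, 58.0, 62.0]), (0.81, [212.0, 170.0, 62.0, 64.0])]
kn shaft0_tip [(0.8, [498.0, 116.0, 26.0, 19.0]), (0.73, [455.0, 185.0, 113.0, 240.0])]
kn burner []
s0 knob0 [(0.66, [7.0, 239.0, 14.0, 43.0]), (0.6, [53.0, 266.0, 64.0, 57.0]), (0.6, [337.0, 299.0, 19.0, 38.0])]
s0 shaft0_tip [(0.5, [255.0, 188.0, 18.0, 24.0])]
s0 burner [(0.98, [337.0, 302.0, 21.0, 41.0])]
s1 knob0 [(0.57, [6.0, 269.0, 12.0, 22.0])]
s1 shaft0_tip [(0.75, [152.0, 201.0, 17.0, 24.0])]
s1 burner [(0.83, [271.0, 301.0, 61.0, 32.0]), (0.65, [506.0, 73.0, 9.0, 44.0])]
s2 knob0 []
s2 shaft0_tip [(0.7, [59.0, 212.0, 22.0, 25.0])]
s2 burner [(0.87, [189.0, 310.0, 47.0, 30.0])]
bu knob0 []
bu shaft0_tip [(0.77, [112.0, 27.0, 28.0, 28.0])]
bu burner []
8.2
```

View pics/m1.png

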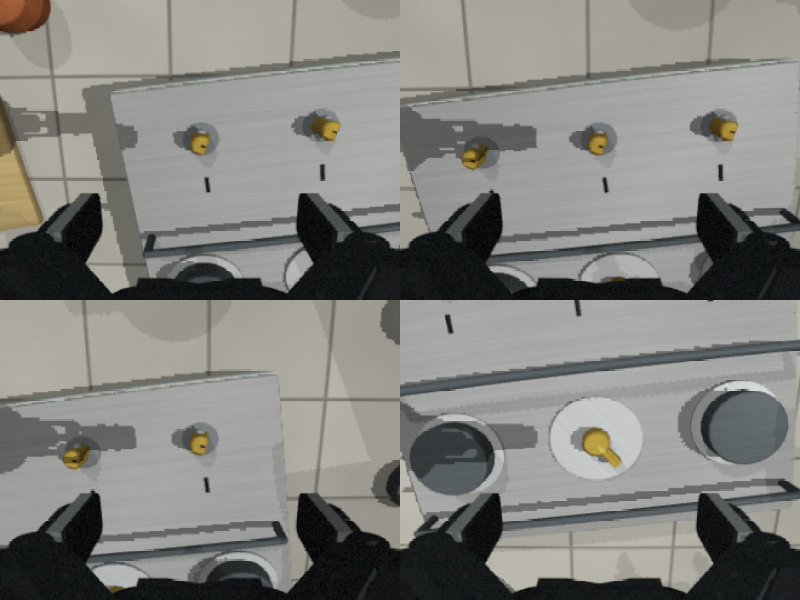

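View pics/kn.png

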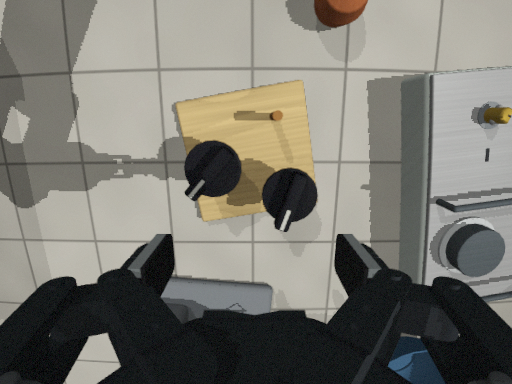

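```bash
python3 - <<'E'
from h import *
for n,p in dict(cs1=(460,45,126),cs0=(473,-61,126),ckA=(567,-297,140),ckB=(539,-378,140)).items():
    goto([p[0],p[1],200],[180,0,90]); move_l(list(p),speed=200); wait(.3); im,c=snap(n); move_l([p[0],p[1],200],speed=250)
    print(n,[(round(d["score"],2),np.round(d["extent"]).tolist()) for d in spot_in("knob0" if "k" in n else "shaft0_tip","wrist")][:3])
print(get_obs()["t"])
m=[]
for a,w in (("cs0",90),("cs1",90),("ckA",135),("ckB",135)):
    i=cv2.imread(f"pics/{a}.png"); h=w*3//4; m.append(cv2.resize(i[190-h//2:190-h//2+h,255-w//2:255-w//2+w],(400,300),interpolation=cv2.INTER_CUBIC))
cv2.imwrite("pics/m2.png",np.vstack([np.hstack(m[:2]),np.hstack(m[2:])]))
E
```

```text
cs1 [(0.73, [127.0, 223.0, 27.0, 30.0])]
cs0 [(0.98, [254.0, 207.0, 20.0, 29.0])]
ckA [(0.62, [151.0, 169.0, 79.0, 79.0])]
ckB [(0.88, [345.0, 236.0, 73.0, 77.0]), (0.86, [248.0, 201.0, 74.0, 87.0])]
16.075
```

View pics/m2.png

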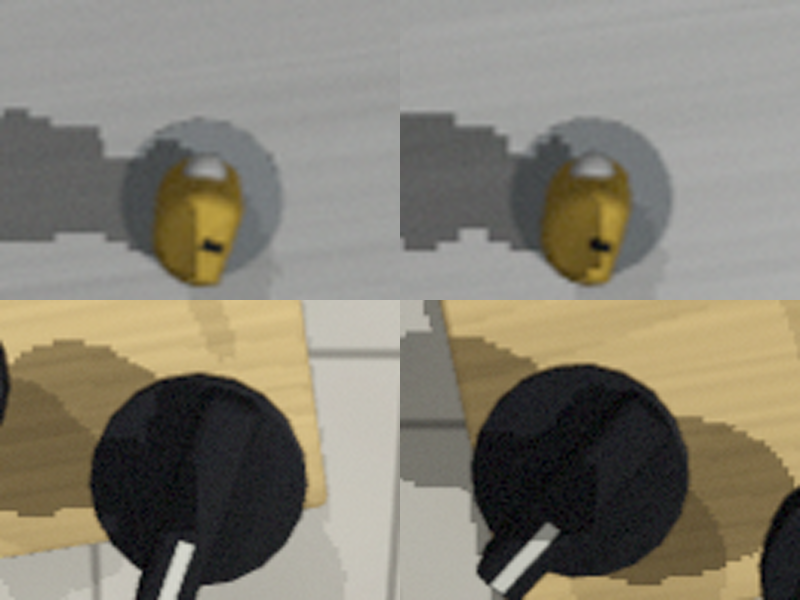

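```bash
cat > fit.py <<'E'
from h import *
from scipy.optimize import minimize
S=4
def Dsec(r,fl,n=60):
    a=np.linspace(0,2*np.pi,n,endpoint=False); p=np.c_[r*np.cos(a),r*np.sin(a)]; p[:,0]=np.minimum(p[:,0],fl); return p
def shaft_parts(z0=70):
    A=[(Dsec(9,5.5),z0+1),(Dsec(9,5.5),z0+24),(Dsec(7.2,4.2),z0+26)]
    return [np.vstack([np.c_[p,np.full(len(p),z)] for p,z in A])]
def disc_bar(z0,R,h,x0,x1,w,hb):
    p=Dsec(R,1e9); d=np.vstack([np.c_[p,np.full(len(p),z)] for z in (z0,z0+h)])
    b=np.array([[x,y,z] for x in (x0,x1) for y in (-w/2,w/2) for z in (z0+h,z0+hb)])
    return [d,b]
knob_parts=lambda z0=61: disc_bar(z0,32,28,-30,36,16,48)
def render(parts,q,c,win):
    x,y,th=q; R=Ro.from_euler("z",th).as_matrix(); u0,v0,w,h=win
    m=np.zeros((h*S,w*S),np.uint8)
    for P in parts:
        px=proj(P@R.T+[x,y,0],c)-[u0-.5,v0-.5]
        cv2.fillConvexPoly(m,cv2.convexHull(np.round(px*S*16).astype(np.int32)),255,shift=4)
    return cv2.resize(m,(w,h),interpolation=cv2.INTER_AREA)/255.
def fit(mask,parts,q0,c,win,ths=None,ignore=None):
    u0,v0,w,h=win; M=mask[v0:v0+h,u0:u0+w].astype(float); W=np.ones_like(M) if ignore is None else 1.-ignore[v0:v0+h,u0:u0+w]
    f=lambda q:float((W*(render(parts,[q[0],q[1],q[2]/20],c,win)-M)**2).sum())
    best=None
    for t in (ths if ths is not None else [q0[2]]):
        s=np.array([q0[0],q0[1],t*20]); r=minimize(f,s,method="Nelder-Mead",options=dict(initial_simplex=[s,s+[3,0,0],s+[0,3,0],s+[0,0,5]],maxiter=150,xatol=.02,fatol=.05))
        if best is None or r.fun<best.fun: best=r
    return np.array([best.x[0],best.x[1],best.x[2]/20]),best.fun,M.sum()
def brass(im):
    f=im.astype(float); return (f[:,:,0]-f[:,:,2]>35)
def comp(m,px):
    n,l,s,cc=cv2.connectedComponentsWithStats(m.astype(np.uint8)); d=np.linalg.norm(cc-px,axis=1)+1e3*(s[:,4]<60); d[0]=1e9
    return l==d.argmin()
def do_shaft(name,xy):
    im=cv2.imread(f"pics/{name}.png")[:,:,::-1]; c=loadcam(name); px=proj([[*xy,94]],c)[0]
    m=cv2.morphologyEx(comp(brass(im),px).astype(np.uint8),cv2.MORPH_CLOSE,np.ones((7,7)))>0
    ys,xs=np.where(m); win=(xs.min()-6,ys.min()-6,xs.max()-xs.min()+13,ys.max()-ys.min()+13)
    # balls: grey bit hidden; ignore non-brass pixels near mask top
    ign=(cv2.dilate(m.astype(np.uint8),np.ones((3,3)))>0)&~m&(im.min(2)>150)
    q,e,n=fit(m,shaft_parts(),[*xy,0],c,win,ths=np.radians([20,50,80,110]),ignore=ign)
    blk=m&(im.max(2)<45); yy,xx=np.where(blk); w=world(np.c_[xx,yy],np.full(len(xx),96.),c)[:,:2] if len(xx) else np.zeros((1,2))
    v=w-w.mean(0); ln=np.linalg.svd(v)[2][0] if len(xx)>2 else [0,0]; ln=np.array(ln)*np.sign(ln@np.array([np.cos(q[2]),np.sin(q[2])]) or 1)
    print(name,np.round(q[:2],1),"th",round(np.degrees(q[2]),1),"err",round(e,1),n,"line",np.round(w.mean(0),1),len(xx),round(np.degrees(np.arctan2(ln[1],ln[0])),1),flush=True)
    return q
def do_dark(name,xy,parts,zt,thr=60,ths=np.radians(np.arange(-180,180,30))):
    im=cv2.imread(f"pics/{name}.png")[:,:,::-1]; c=loadcam(name); px=proj([[*xy,zt]],c)[0]
    # white line on the bar: the bar's pointer part is joined to the dark blob by closing
    m=comp(im.max(2)<thr,px).astype(np.uint8); m=cv2.morphologyEx(m,cv2.MORPH_CLOSE,np.ones((9,9)))>0
    ys,xs=np.where(m); win=(max(xs.min()-6,0),max(ys.min()-6,0),xs.max()-xs.min()+13,ys.max()-ys.min()+13)
    q,e,n=fit(m,parts,[*xy,0],c,win,ths=ths); print(name,np.round(q[:2],1),"th",round(np.degrees(q[2])%360,1),"err",round(e,1),n,flush=True); return q
E
python3 - <<'E'
from fit import *
do_shaft("cs0",(473,-61)); do_shaft("cs1",(460,45))
do_dark("ckA",(567,-297),knob_parts(),100)
do_dark("ckB",(539,-378),knob_parts(),100)
# hob from marks in cs1,cs0: dark line blobs
for n in ("cs0","cs1","s0","s1","s2"):
    im=cv2.imread(f"pics/{n}.png"); c=loadcam(n)
    k,l,s,cc=cv2.connectedComponentsWithStats((im.max(2)<60).astype(np.uint8))
    for i in range(1,k):
        if 12<s[i,4]<120 and s[i,3]>=6: print(n,"mark?",np.round(world([cc[i]],[70],c)[0,:2],1),s[i,2:5])
E
```

```text
cs0 [475.5 -59.8] th 79.0 err 66.8 413.0 line [476.4 -58.7] 4 70.2
cs1 [462.8  44.3] th 79.2 err 77.3 400.0 line [463.4  45.6] 5 67.8
ckA [ 572.7 -297.2] th 160.6 err 431.1 4257.0
ckB [ 542.1 -384.7] th 136.8 err 430.3 4338.0
cs0 mark? [458.9 159.5] [ 7  7 23]
cs0 mark? [496.4 153.4] [ 5 16 52]
cs0 mark? [508.9  49.5] [ 4 15 46]
cs0 mark? [522.5 -54.2] [ 5 15 46]
cs1 mark? [ 389. -153.] [ 8 42 62]
cs1 mark? [458.5 146.8] [11  9 20]
cs1 mark? [479.8 -60. ] [15 15 59]
cs1 mark? [500.1 291. ] [ 15  27 113]
cs1 mark? [496.3 153.5] [ 4 15 57]
cs1 mark? [509.8  50. ] [ 5 15 46]
cs1 mark? [675.7 239.8] [13 11 77]
s0 mark? [496.  153.4] [ 4 12 35]
s0 mark? [510.1  49.9] [ 3 14 30]
s0 mark? [522.5 -54.2] [ 4 13 30]
s0 mark? [563.1 164.1] [41  7 49]
s1 mark? [354.2 301. ] [ 7  6 13]
s1 mark? [477.8 -58.9] [ 6  8 20]
s1 mark? [496.4 153.9] [ 3 14 39]
s1 mark? [509.6  50. ] [ 4 13 29]
s2 mark? [483.1 -63.8] [14 16 60]
s2 mark? [480.6 -52.1] [ 7  9 21]
s2 mark? [496.3 154. ] [ 3 13 29]
s2 mark? [523. -54.] [ 6 12 34]
s2 mark? [547.3 222.9] [ 12  16 100]
s2 mark? [725.6 -99.6] [15 16 92]
```

```bash
python3 - <<'E'
from fit import *
for n,xy,s in (("ckA",(567,-297),0),("ckB",(539,-378),0)):
    im=cv2.imread(f"pics/{n}.png")[:,:,::-1]; c=loadcam(n); px=proj([[*xy,100]],c)[0]
    m0=comp(im.max(2)<60,px)
    near=cv2.dilate(m0.astype(np.uint8),np.ones((7,7)))>0
    wl=near&(im.min(2)>150)&(im.max(2).astype(int)-im.min(2)<25)
    k,l,st,cc=cv2.connectedComponentsWithStats(wl.astype(np.uint8)); i=1+st[1:,4].argmax(); yy,xx=np.where(l==i)
    w=world(np.c_[xx,yy],np.full(len(xx),109.),c)[:,:2]; v=np.linalg.svd(w-w.mean(0))[2][0]
    print(n,"line",len(xx),np.round(w.mean(0),1),np.degrees(np.arctan2(v[1],v[0])), "ext",np.ptp(w@v))
    m=cv2.morphologyEx((m0|(l==i)).astype(np.uint8),cv2.MORPH_CLOSE,np.ones((5,5)))>0
    ys,xs=np.where(m); win=(xs.min()-6,ys.min()-6,xs.max()-xs.min()+13,ys.max()-ys.min()+13)
    print(win,m.sum())
    for z0,Rt in ((61,32),(61,30),(61,29),(55,32),(49,32)):
        P=knob_parts(z0); h=len(P[0])//2; P[0][h:,:2]*=Rt/32
        q,e,a=fit(m,P,[*xy,0],c,win,ths=np.radians([-60,-30,0]))
        print(z0,Rt,np.round(q[:2],1),np.round(np.degrees(q[2]),1),round(e,1))
E
```

```text
ckA line 454 [ 590.4 -298.4] -71.05270374466048 ext 56.75701332131257
(np.int64(212), np.int64(159), np.int64(88), np.int64(100)) 4680
61 32 [ 573.  -296.9] -21.1 247.4
61 30 [ 573.6 -296.5] -21.3 273.0
61 29 [ 573.9 -296.5] -21.6 354.0
55 32 [ 574.4 -296.7] -21.5 202.5
49 32 [ 576.3 -296.3] -22.3 293.2
ckB line 104 [ 557.  -399.1] -42.32085578133114 ext 19.02865605780653
(np.int64(206), np.int64(156), np.int64(85), np.int64(92)) 4330
61 32 [ 540.3 -383.7] -43.9 488.6
61 30 [ 540.2 -383.6] -44.7 341.4
61 29 [ 541.5 -383.7] -46.8 349.9
55 32 [ 540.3 -383.6] -42.3 257.3
49 32 [ 542.8 -383.8] -41.7 153.4
```

```bash
python3 - <<'E'
from fit import *
import station; print(getattr(station,"grasp_offset",None))
goto([470,-30,170],[180,0,-90]); wait(.3); snap("fl0")
n="fl0"; im=cv2.imread(f"pics/{n}.png"); c=loadcam(n)
k,l,s,cc=cv2.connectedComponentsWithStats((im.max(2)<60).astype(np.uint8))
for i in range(1,k):
    if 12<s[i,4]<120 and s[i,3]>=6: print(n,"mark?",np.round(world([cc[i]],[70],c)[0,:2],1),s[i,2:5])
do_shaft("fl0",(475,-60))
do_shaft("fl0",(462,44))
cv2.imwrite("pics/fl0c.png",cv2.resize(im[80:330,100:460],(720,500)))
print(get_obs()["t"],get_obs()["joint_pos"])
E
```

```text
18.700000000000003
fl0 mark? [ 581.3 -109.1] [15  6 53]
fl0 mark? [539.8 220.8] [19  7 70]
fl0 mark? [522.8 -54.5] [ 4 16 44]
fl0 mark? [509.8  49.4] [ 6 15 47]
fl0 mark? [496.7 153.2] [ 6 14 40]
fl0 mark? [ 398.9 -198. ] [ 6  6 19]
fl0 [476.6 -59.6] th 82.6 err 36.1 301.0 line [477.2 -57.8] 2 0.0
fl0 [463.4  44.1] th 67.5 err 46.6 324.0 line [463.7  45.2] 2 0.0
19.475 [-1.22047208e+01 -4.81992785e+00  1.14619129e+02 -6.80014016e-04
  7.01997912e+01  7.78006020e+01]
```

View pics/fl0c.png

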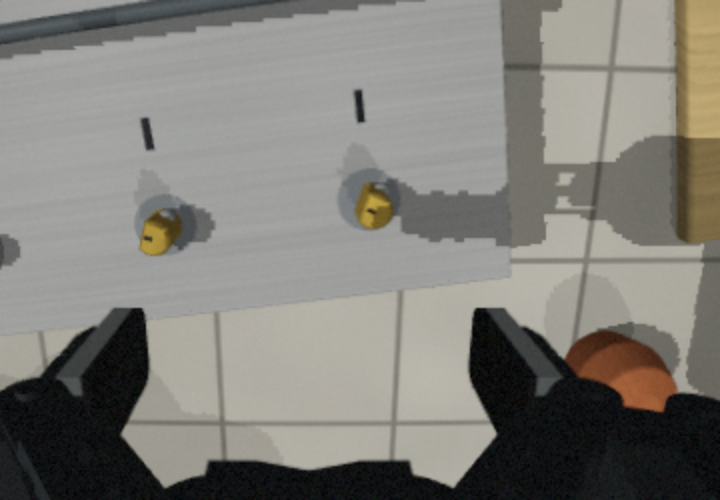

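```bash
cat > mv.py <<'E'
from fit import *
def pick(x,y,b,z=92.5,lift=150,sq=80,op=45,name="hand"):
    yaw=b-90
    grip(op); goto([x,y,170],[180,0,yaw]); move_l([x,y,z+15],speed=200); move_l([x,y,z],speed=60)
    print("F",np.round(get_obs()["wrist_force"],1))
    grip(5,sq); wait(.2); o=get_obs(); print("w",round(o["grip_width"],1),"F",np.round(o["wrist_force"],1))
    move_l([x,y,z+10],speed=60); move_l([x,y,lift],speed=150); wait(.3); o=get_obs(); print("w",round(o["grip_width"],1),np.round(o["wrist_force"],1))
    snap(name); print("t",get_obs()["t"])
E
python3 - <<'E'
from mv import *
pick(573.5,-296.8,-21.5,name="handA")
im=cv2.imread("pics/handA.png"); cv2.imwrite("pics/hA.png",cv2.resize(im[100:384,100:410],(780,715))[:600])
E
```

```text
F [-0.4 -0.1 -0.1]
w 5.1 F [-0.5 -0.3  0.3]
w 4.9 [-0.1  0.1  0.8]
t 23.7167
```

View pics/hA.png

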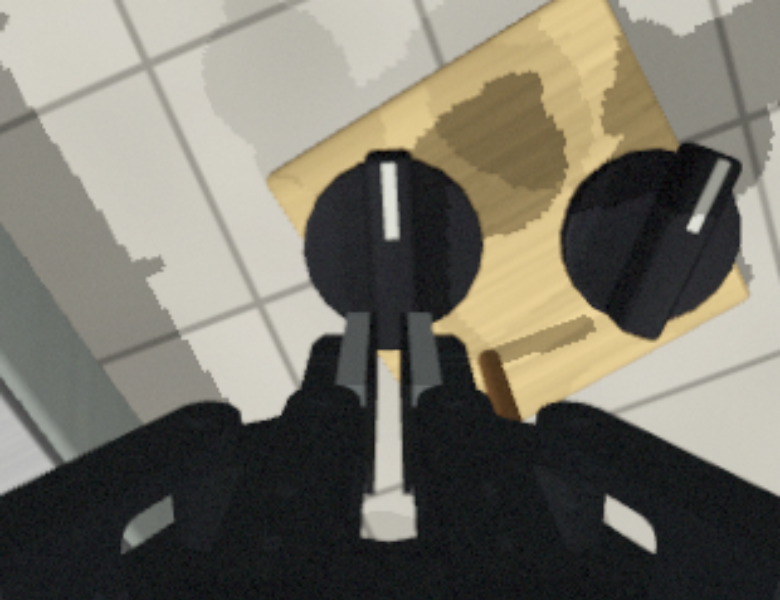

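```bash
python3 - <<'E'
from fit import *
def tri(n1,p1,n2,p2):
    A=[];
    from scipy.optimize import least_squares
    c=[loadcam(n1),loadcam(n2)]
    r=least_squares(lambda X:np.r_[proj([X],c[0])[0]-p1,proj([X],c[1])[0]-p2],[550,-330,100]); print(np.round(r.x,1),np.round(r.fun,1))
tri("ckA",(250.2,220.5),"handA",(255.4,195.2))
tri("ckB",(239.4,215.5),"handA",(375.2,191.8))
tri("ckB",(219.8,237.5),"handA",(388,163.4))
E
```

```text
[ 579.2 -300.3  110.9] [ 0.1  0.   0.1 -0. ]
[ 547.1 -389.8  110.7] [ 0.2 -0.1  0.1 -0.1]
[ 565.6 -405.4  110.7] [ 0.5 -0.2  0.4 -0.3]
```

```bash
python3 - <<'E'
from mv import *
x,y,b=568.5,-296,-21.5
grip(45); wait(.2); print(get_obs()["grip_width"])
goto([x,y,140],[180,0,b-90]); move_l([x,y,105],speed=100);move_l([x,y,91.5],speed=50); wait(.2)
o=get_obs(); print(o["tcp_pos"],o["ee_rot"],o["grip_width"],o["wrist_force"]); snap("gA0")
for g in (25,16,12,8):
    grip(g,80); o=get_obs(); print(g,o["grip_width"],np.round(o["wrist_force"],1))
snap("gA1")
m=[cv2.resize(cv2.imread(f"pics/{n}.png")[110:320,115:395],(400,300)) for n in("gA0","gA1")]; cv2.imwrite("pics/g.png",np.hstack(m))
E
```

```text
45.01954755753621
[ 568.72701206 -296.14787166   91.85477903] [-1.79963474e+02 -7.66624743e-03 -1.11500585e+02] 45.098029404168834 [0.28055516 0.27655997 0.95481487]
25 24.703285195500897 [-0.8 -0.3  1.4]
16 15.901076126737847 [ 0.3 -0.2  0.1]
12 12.056058167043043 [-0.6 -0.  -0.5]
8 7.9931334879425195 [ 0.4 -0.7  0.1]
```

View pics/g.png

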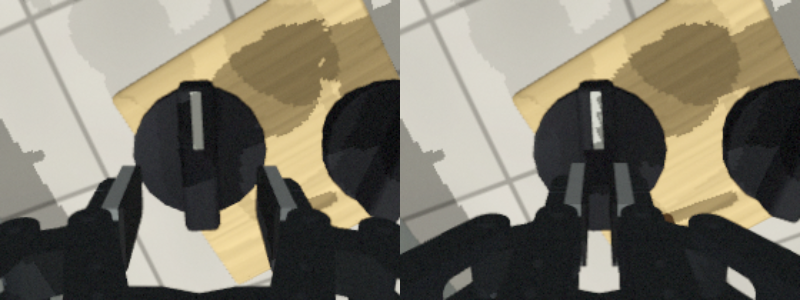

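```bash
python3 - <<'E'
from fit import *
c=loadcam("gA0"); b=np.radians(-21.5)
for z0 in (61,50,40,30):
  for x0,y0 in ((568,-296),):
    R=Ro.from_euler("z",b).as_matrix()
    P=np.array([[36,0,48],[12,0,48],[-30,0,48],[-30,0,28],[0,8,48],[0,-8,48],[0,32,28],[0,-32,28],[0,32,0],[0,-32,0],[32,0,28]])
    p=proj(P@R.T+[x0,y0,z0],c); print(z0,np.round((p-[115,110])*[400/280,300/210]).astype(int).tolist())
E
```

```text
61 [[199, 92], [199, 149], [199, 239], [198, 216], [180, 176], [218, 176], [130, 159], [267, 159], [139, 140], [258, 140], [199, 92]]
50 [[199, 87], [199, 141], [199, 226], [198, 205], [181, 166], [216, 166], [134, 151], [263, 151], [142, 134], [255, 134], [199, 87]]
40 [[199, 82], [199, 134], [198, 215], [198, 197], [182, 158], [216, 158], [137, 144], [260, 144], [144, 129], [253, 129], [199, 83]]
30 [[199, 79], [199, 128], [198, 205], [198, 189], [182, 151], [215, 151], [140, 138], [257, 138], [147, 124], [250, 124], [199, 80]]
```

```bash
python3 - <<'E'
from mv import *
x,y=569.5,-296.5
grip(26); move_l([x,y,91.5],speed=50)
for z in np.arange(89.5,60,-2):
    move_l([x,y,z],speed=40); wait(.08); f=get_obs()["wrist_force"]
    if abs(f[2])>4: print("contact",z,np.round(f,1)); break
o=get_obs(); print(o["tcp_pos"],np.round(o["wrist_force"],1)); move_l([x,y,z+3],speed=40)
grip(5,60); wait(.2); o=get_obs(); print(o["grip_width"],np.round(o["wrist_force"],1),o["tcp_pos"]); snap("gA2")
print(o["t"])
cv2.imwrite("pics/g2.png",cv2.imread("pics/gA2.png"))
E
```

```text
contact 61.5 [-2.1  1.1  5.1]
[ 569.87089564 -296.74332221   62.77105957] [-2.1  1.1  5.1]
14.339001096949092 [-0.4  0.5  1.1] [ 569.49679038 -296.51619889   64.39085381]
33.1333
```

View pics/g2.png

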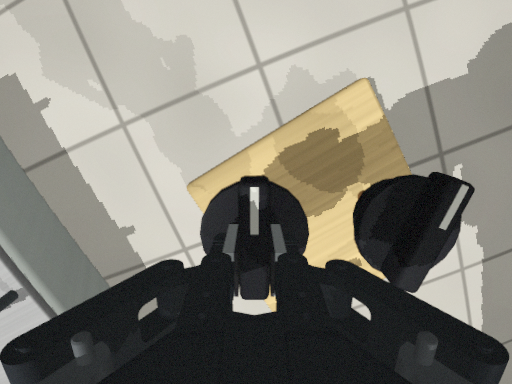

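```bash
python3 - <<'E'
from mv import *
x,y=569.5,-296.5
move_l([x,y,76],speed=40); move_l([x,y,130],speed=150); wait(.2); o=get_obs(); print(o["grip_width"],np.round(o["wrist_force"],1))
goto([470,-180,150],[180,0,-13]); wait(.4); im,c=snap("handA2"); o=get_obs(); print(o["t"],np.round(o["tcp_pos"],2),np.round(o["wrist_force"],1))
g=im.max(2)
for u in (248,251,254,257,260): print(u,g[150:330:1,u].tolist())
R=Ro.from_euler("xyz",o["ee_rot"],degrees=True).as_matrix()
# tool frame: knob x = -tool y ; origin 3.4 below TCP
P=np.array([[x,0,z] for x,z in ((36,48),(36,28),(32,28),(32,0),(-30,48),(-30,28),(32,24))])
T=np.c_[P[:,1],-P[:,0],3.4-P[:,2]]
print(np.round(proj(T@R.T+o["tcp_pos"],c),1).tolist())
E
```

```text
14.628693766368498 [ 0.5 -0.3 -1.4]
36.2333 [ 470.04 -180.08  149.97] [ 1.  -0.2 -1.2]
248 [134, 133, 135, 132, 132, 133, 135, 135, 134, 133, 134, 133, 134, 132, 132, 133, 135, 135, 133, 133, 131, 130, 134, 129, 132, 83, 35, 29, 23, 30, 28, 28, 31, 32, 38, 39, 31, 28, 33, 31, 33, 27, 33, 33, 30, 36, 35, 38, 32, 29, 35, 33, 25, 31, 32, 33, 32, 34, 31, 35, 28, 26, 33, 31, 36, 36, 40, 32, 32, 29, 36, 32, 35, 32, 33, 36, 34, 32, 33, 43, 28, 27, 33, 34, 36, 32, 29, 35, 33, 38, 27, 32, 37, 30, 34, 35, 29, 31, 32, 31, 33, 30, 33, 33, 31, 30, 34, 37, 31, 33, 32, 33, 30, 30, 35, 32, 31, 31, 38, 37, 39, 33, 29, 29, 23, 26, 22, 24, 21, 32, 23, 26, 20, 25, 24, 24, 26, 24, 22, 31, 27, 24, 26, 28, 19, 5, 29, 21, 18, 41, 113, 115, 106, 101, 99, 93, 91, 91, 92, 97, 104, 108, 143, 159, 67, 35, 38, 35, 35, 32, 34, 38, 39, 48, 38, 43, 42, 37, 37, 43]
251 [136, 134, 133, 136, 133, 132, 136, 134, 133, 134, 134, 135, 133, 137, 133, 132, 130, 133, 133, 134, 131, 134, 130, 135, 132, 80, 31, 22, 25, 29, 25, 26, 21, 32, 36, 39, 62, 179, 194, 192, 191, 192, 193, 192, 193, 192, 192, 193, 192, 193, 192, 193, 192
[... 2359 characters left out ...]
, 35, 32, 39, 33, 30, 34, 38, 33, 33, 39, 32, 29, 36, 26, 40, 38, 36, 33, 34, 34, 39, 38, 35, 29, 30, 35, 29, 35, 34, 37, 31, 34, 31, 39, 28, 36, 30, 33, 36, 34, 33, 29, 32, 34, 29, 30, 31, 35, 30, 31, 25, 28, 34, 36, 31, 32, 31, 40, 34, 30, 23, 37, 32, 30, 35, 33, 32, 30, 35, 28, 34, 31, 29, 31, 30, 38, 36, 35, 36, 35, 35, 36, 37, 36, 38, 36, 39, 40, 43, 37, 31, 38, 36, 35, 35, 30, 35, 39, 28, 38, 38, 32, 34, 29, 41, 30, 34, 30, 29, 35, 38, 34, 72, 126, 131, 133, 131, 133, 129, 134, 134, 132, 129, 133, 134, 132, 117, 63, 38, 38, 30, 33, 29, 34, 36, 37, 42, 38, 40, 40, 33, 41, 42]
[[256.0, 186.5], [255.7, 177.5], [255.7, 184.8], [255.4, 174.5], [255.6, 306.0], [255.4, 284.4], [255.7, 183.1]]
```

```bash
cat >> mv.py <<'E'
def at(S,s,b,z,sp=30,dx=0,dy=0):
    r=np.radians(b); move_l([S[0]-s*np.cos(r)+dx,S[1]-s*np.sin(r)+dy,z],[180,0,b-90],speed=sp)
def insert(S,b0,s0,ztip):
    goto([S[0]-s0*np.cos(np.radians(b0)),S[1]-s0*np.sin(np.radians(b0)),ztip+35],[180,0,b0-90])
    at(S,s0,b0,ztip+5,80); z=ztip+5
    while z>ztip-16:
        z-=1; at(S,s0,b0,z,25); wait(.04); o=get_obs()
        if o["wrist_force"][2]>5: break
    print("contact cmd",z,"z",round(o["tcp_pos"][2],2),np.round(o["wrist_force"],1),np.round(o["moment"],2),"t",o["t"])
    return z
E
python3 - <<'E'
from mv import *
z=insert((476.1,-60.0),78,2.4,99.4)
o=get_obs(); print(np.round(o["tcp_pos"],2),o["grip_width"])
E
```

```text
contact cmd 85.4 z 86.41 [1.3 5.3 6.4] [ 0.98 -0.32  0.01] t 42.85
[476.24 -62.32  86.41] 14.398433230322379
```

```bash
cat >> mv.py <<'E'
def press(S,s,b,z,zend,fmax=24):
    while z>zend:
        z-=1; at(S,s,b,z,30); wait(.03); o=get_obs(); f=o["wrist_force"]
        print(round(z,1),round(o["tcp_pos"][2],2),np.round(f,1),round(o["grip_width"],1))
        if f[2]>fmax: break
    return z
E
python3 - <<'E'
from mv import *
S=(476.1,-60.0)
at(S,1.4,78,85.4); print(np.round(get_obs()["wrist_force"],1))
z=press(S,1.4,78,85.4,70)
o=get_obs(); print(o["t"],np.round(o["tcp_pos"],2))
E
```

```text
[1.3 3.1 6.2]
84.4 84.55 [2.3 2.3 3.4] 14.6
83.4 83.01 [ 3.7  0.2 -0.1] 14.5
82.4 82.18 [ 3.6 -1.1 -1.4] 14.2
81.4 81.32 [ 3.5 -1.5 -0.7] 14.7
80.4 80.35 [ 3.8 -0.8 -1. ] 14.8
79.4 79.36 [ 4.7 -2.1 -0.6] 14.1
78.4 78.22 [ 5.2 -1.3 -1. ] 14.3
77.4 77.08 [ 5.2 -1.2 -2.2] 14.8
76.4 75.87 [ 5.6 -0.8 -3.6] 14.5
75.4 75.35 [ 5.7 -1.3 -0.8] 14.9
74.4 75.25 [ 2.5 -0.9  5.6] 14.7
73.4 75.17 [ 0.7  0.4 11. ] 14.4
72.4 75.09 [-2.5 -0.3 16.3] 14.4
71.4 75.03 [-4.7  0.5 21.1] 14.6
70.4 74.96 [-7.2  1.8 27.7] 14.7
47.35 [476.28 -61.5   74.96]
```

```bash
cat >> mv.py <<'E'
def turn(S,s,b,z,bend,mmax=0.25):
    at(S,s,b,z,30); m0=get_obs()["moment"][2]
    while b>bend:
        b-=4 if b>22 else 2
        at(S,s,b,z,60); wait(.03); o=get_obs(); m=o["moment"][2]-m0
        if b<25: print(b,round(m,3),np.round(o["wrist_force"],1),round(o["ee_rot"][2]+90,1))
        if abs(m)>mmax: break
    return b
E
python3 - <<'E'
from mv import *
S=(476.1,-60.0)
b=turn(S,1.4,78,75,-8)
wait(.2); o=get_obs(); print(b,o["t"],np.round(o["moment"],2),np.round(o["joint_pos"],0))
E
```

```text
22 -0.05 [5.4 1.1 5.2] 22.3
20 -0.012 [5.2 1.  4.6] 20.3
18 0.07 [5.5 0.5 5. ] 18.3
16 0.014 [5.3 1.5 4.9] 16.3
14 -0.01 [5.1 1.1 4.6] 14.3
12 0.057 [5.2 0.5 3.8] 12.3
10 0.027 [6.2 0.8 3.8] 10.3
8 0.04 [6.3 0.8 4.2] 8.3
6 0.043 [5.3 1.2 4.6] 6.3
4 0.024 [5.1 1.3 3.7] 4.3
2 0.053 [5.7 1.2 4.4] 2.3
0 0.012 [6.5 0.3 3.7] 0.3
-2 0.073 [5.4 0.8 4.1] -1.7
-4 0.11 [6.2 0.2 4.2] -3.7
-6 0.128 [7.6 1.1 4. ] -5.7
-8 0.108 [6.2 1.5 3.1] -7.7
-8 56.0667 [ 0.19 -1.24  0.17] [-16.   4. 118.   0.  59.  82.]
```

```bash
python3 - <<'E'
from mv import *
S=(476.1,-60.0)
b=turn(S,1.4,-8,75,-14)
at(S,1.4,b+4,75); grip(30); x,y=get_obs()["tcp_pos"][:2]; move_l([x,y,130],speed=100); wait(.2); snap("afterA")
print(get_obs()["t"])
im=cv2.imread("pics/afterA.png"); cv2.imwrite("pics/aA.png",cv2.resize(im[80:300,130:400],(675,550)))
E
```

```text
-10 0.072 [7.3 1.  3.4] -9.7
-12 -0.02 [ 6.3 -0.1  3.3] -11.6
-14 0.295 [6.7 0.8 2.9] -13.6
58.6667
```

View pics/aA.png

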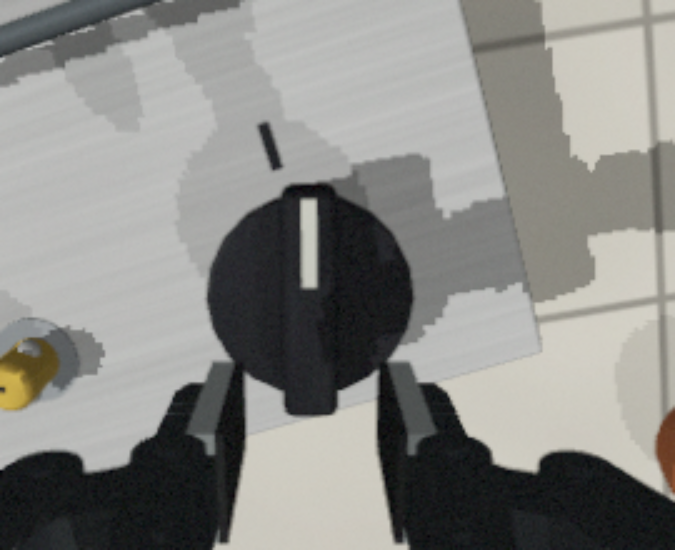

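```bash
python3 - <<'E'
from mv import *
x,y,b=538.5,-383.5,-41.5
pick(x,y,b,z=64.4,lift=135,sq=60,op=30,name="handB")
goto([470,-180,150],[180,0,-13]); wait(.4); im,c=snap("handB2"); o=get_obs(); print(o["t"],o["grip_width"],np.round(o["wrist_force"],1))
g=im.max(2)
for n,h in (("A",cv2.imread("pics/handA2.png").max(2)),("B",g)):
    for u in (251,254,257):
        v=h[150:330,u]<60; w=np.where(h[165:260,u]>150)[0]+165; print(n,u,np.where(v)[0][0]+150,w.min() if len(w) else None,w.max() if len(w) else None,[i+150 for i in range(100,178) if v[i]!=v[i+1]])
E
```

```text
F [ 0.4 -0.8  1.1]
w 14.5 F [ 0.9 -0.2  1.3]
w 14.9 [ 0.3 -0.4 -1.2]
t 62.8333
64.9083 14.355723955182713 [-0.1  0.2 -0.2]
A 251 176 187 233 [299, 314]
A 254 176 187 233 [299, 315]
A 257 176 187 233 [298, 314]
B 251 177 188 234 [299, 314]
B 254 177 188 234 [299, 315]
B 257 177 188 234 [299, 314]
```

```bash
python3 - <<'E'
from mv import *
S=(463.1,44.0)
z=insert(S,75,0.9,99.4)
if z<88: 
    z=press(S,.9,75,z,70)
o=get_obs(); print(np.round(o["tcp_pos"],2),o["t"])
E
```

```text
contact cmd 86.4 z 86.75 [ 3.7 -0.7  5. ] [-0.16 -0.8  -0.03] t 71.5833
85.4 85.31 [ 4.6 -0.3  3.1] 14.3
84.4 84.03 [ 5.4 -0.5  1.5] 14.8
83.4 83.0 [ 5.4 -1.4  1.1] 14.5
82.4 81.97 [ 6.2 -1.6  0.9] 14.5
81.4 81.02 [ 6.2 -1.9  0.5] 14.8
80.4 79.98 [ 5.8 -0.5  0.2] 14.6
79.4 78.85 [ 6.1 -1.1 -0.4] 14.4
78.4 77.57 [ 7.5 -1.9 -2. ] 14.6
77.4 76.44 [ 7.4 -2.1 -2.5] 14.6
76.4 75.84 [ 6.8 -1.8 -0.4] 14.5
75.4 75.73 [ 4.2 -1.9  5.4] 15.0
74.4 75.66 [ 2.1 -0.5 10.1] 14.5
73.4 75.6 [-0.2 -1.1 15.9] 14.5
72.4 75.52 [-3.8 -1.6 22.3] 14.6
71.4 75.45 [-5.6 -1.8 28.1] 14.7
[463.42  42.81  75.45] 75.8333
```

```bash
python3 - <<'E'
from mv import *
S=(463.1,44.0)
b=turn(S,.9,75,75.3,-13)
at(S,.9,b+4,75.3); grip(30); x,y=get_obs()["tcp_pos"][:2]; move_l([x,y,140],speed=150); wait(.1); snap("afterB")
im=get_image("top"); cv2.imwrite("pics/top1.png",im[:,:,::-1])
print([(round(d["score"],2),np.round(d["extent"]).tolist()) for d in spot_in("cap","top")])
goto([528,395,165],[180,0,90]); wait(.3); snap("cap0"); print(get_obs()["t"])
print([(round(d["score"],2),np.round(d["extent"]).tolist()) for d in spot_in("cap","wrist")])
a=[cv2.imread(f"pics/{n}.png")[80:380,80:480] for n in("afterB","cap0")]
t=cv2.resize(cv2.imread("pics/top1.png")[95:265,110:420],(547,300))
cv2.imwrite("pics/v.png",np.vstack([np.hstack(a),np.hstack([t,np.zeros((300,253,3),np.uint8)])]))
E
```

```text
23 -0.043 [ 4.7 -0.1  4.6] 23.0
19 0.013 [ 4.4 -0.2  5.1] 19.0
17 -0.03 [ 5.8 -0.2  4.9] 17.0
15 -0.036 [ 5.  -0.2  4.8] 15.0
13 -0.022 [ 3.9 -0.4  4.8] 13.0
11 -0.074 [5.5 0.9 4.7] 11.0
9 -0.021 [ 5.1 -0.3  5.3] 9.0
7 -0.051 [6.  0.1 5. ] 7.0
5 -0.048 [4.1 0.6 6. ] 5.0
3 -0.058 [ 5.2 -0.4  5.3] 3.0
1 -0.047 [ 5.3 -0.3  4.8] 1.0
-1 -0.004 [ 5.5 -1.   5.1] -1.0
-3 0.011 [ 5.4 -0.7  4. ] -3.0
-5 0.057 [ 5.6 -0.7  3.6] -5.0
-7 0.157 [ 6.3 -0.3  3.7] -7.0
-9 0.174 [ 7.  -1.   3.9] -9.0
-11 0.23 [ 6.  -1.1  3.1] -10.9
-13 0.48 [ 6.7 -0.7  3.2] -12.9
[(0.52, [139.0, 183.0, 19.0, 18.0]), (0.47, [357.0, 178.0, 54.0, 53.0])]
88.65
[(0.73, [272.0, 155.0, 56.0, 56.0])]
```

View pics/v.png

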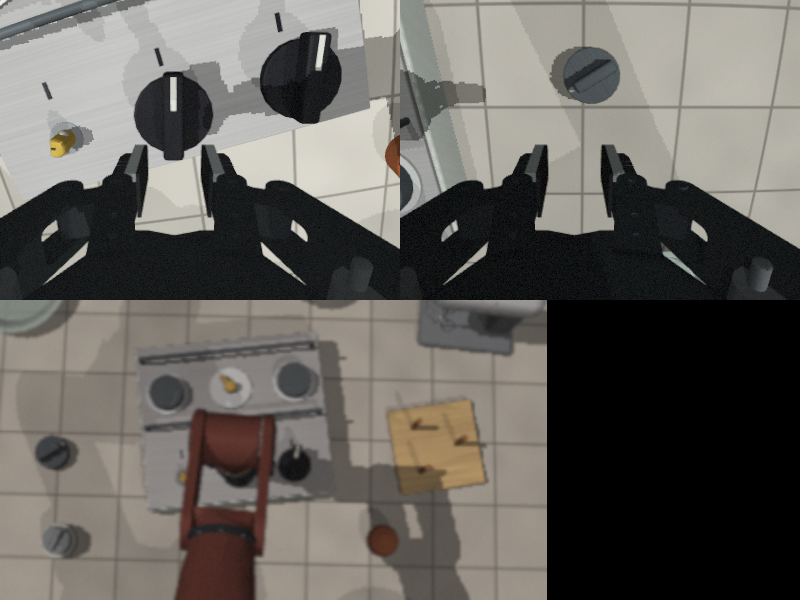

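```bash
python3 - <<'E'
from mv import *
p=world([(272,155)],[24],loadcam("cap0"))[0]; print(p)
goto([p[0],p[1],90],[180,0,90]); move_l([p[0],p[1],60],speed=100); wait(.3); snap("cap1")
e=spot_in("cap","wrist"); print([(round(d["score"],2),np.round(d["extent"]).tolist()) for d in e]); u,v=map(int,e[0]["extent"][:2])
print(world([(u,v)],[24],loadcam("cap1"))[0],get_obs()["t"])
im=cv2.imread("pics/cap1.png"); u=max(u,60);v=max(v,50); print(u,v)
a=im[v-50:v+50,u-60:u+60]; a=cv2.convertScaleAbs(cv2.resize(a,(720,600),interpolation=cv2.INTER_CUBIC),alpha=1.8,beta=10); cv2.imwrite("pics/c1.png",a)
E
```

```text
[500.37424753 415.54612814  24.        ]
[(0.86, [251.0, 205.0, 79.0, 84.0])]
[499.28302669 413.07320582  24.        ] 89.975
250 205
```

View pics/c1.png

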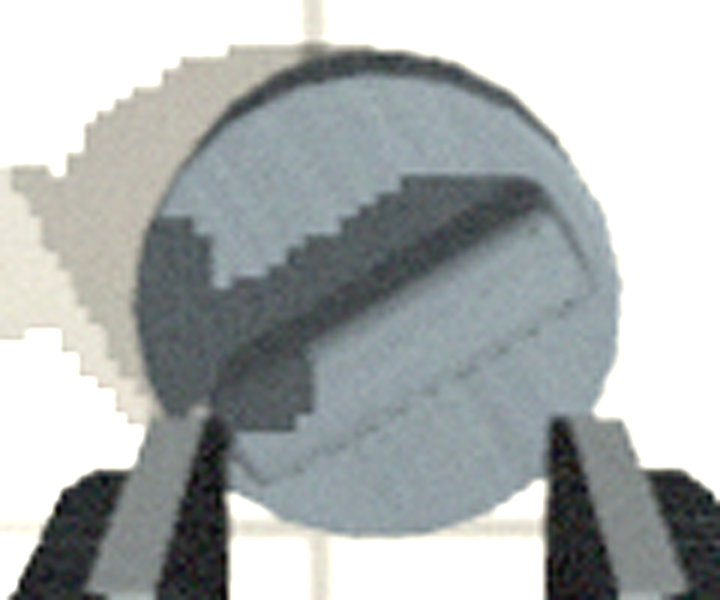

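```bash
python3 - <<'E'
from mv import *
c=loadcam("cap1"); f=lambda x,y:(190+(x+.5)/6-.5,155+(y+.5)/6-.5)
P=world([f(570,248),f(237,437)],[44,44],c)[:,:2]; d=P[1]-P[0]; L=np.linalg.norm(d); b=np.degrees(np.arctan2(d[1],d[0]))
print("rib len",L,"angle",b,"origin from rib",P.mean(0)+3*d/L)
# disc top circle
C=world([f(378,75),f(137,308),f(620,308),f(378,537)],[24]*4,c)[:,:2]; print("disc pts",np.round(C,1))
# burner
n="bu"; im=cv2.imread(f"pics/{n}.png")[:,:,::-1]; c=loadcam(n); xy=(626.8,64.8); px=proj([[*xy,90]],c)[0]
m=cv2.morphologyEx(comp(brass(im),px).astype(np.uint8),cv2.MORPH_CLOSE,np.ones((5,5)))>0
ys,xs=np.where(m); win=(xs.min()-6,ys.min()-6,xs.max()-xs.min()+13,ys.max()-ys.min()+13); print(win)
p=Dsec(12,99); pt=Dsec(10.5,99)
post=np.vstack([np.c_[p,np.full(60,74.)],np.c_[p,np.full(60,90.5)],np.c_[pt,np.full(60,92.)]])
key=np.array([[x,y,z] for x in(5,28) for y in(-4,4) for z in (74,90.5)]+[[x,y,92] for x in(5,26.5) for y in(-2.5,2.5)])
q,e,a=fit(m,[post,key],[*xy,0],c,win,ths=np.radians([0,30,60])); print("burner",np.round(q[:2],1),np.degrees(q[2]),e,a)
plt=world([[0,0]],[74],c)
# plate: bright round
E
```

```text
rib len 46.44758076598996 angle -58.92472786251311 origin from rib [499.60820424 415.36376033]
disc pts [[469.  415.1]
 [500.1 383.3]
 [500.  447.1]
 [533.1 415.1]]
(np.int64(234), np.int64(169), np.int64(45), np.int64(48))
burner [626.6  64.8] 40.867876628546576 62.49916186082277 619.0
```

```bash
python3 - <<'E'
from mv import *
x,y,b=500.3,415.3,-59
grip(34); goto([x,y,70],[180,0,b+90]); move_l([x,y,20],speed=120); move_l([x,y,2.5],speed=50); print(np.round(get_obs()["wrist_force"],1))
grip(4,70); wait(.2); o=get_obs(); print(round(o["grip_width"],1),np.round(o["wrist_force"],1),np.round(o["tcp_pos"],1))
if o["grip_width"]>9:
    move_l([x,y,20],speed=60); move_l([x,y,120],speed=150)
    goto([560,110,135],[180,0,131]); wait(.4); snap("handC"); o=get_obs(); print(round(o["grip_width"],1),np.round(o["wrist_force"],1),o["t"],np.round(o["joint_pos"]))
    im=cv2.imread("pics/handC.png"); cv2.imwrite("pics/hC.png",im)
E
```

```text
[-0.1 -0.3  0.3]
12.0 [0.6 0.1 2.7] [500.8 415.7   3.1]
12.2 [-0.8 -0.5 -1.9] 96.4 [   4.   10.  103.   -0.   67. -127.]
```

View pics/hC.png

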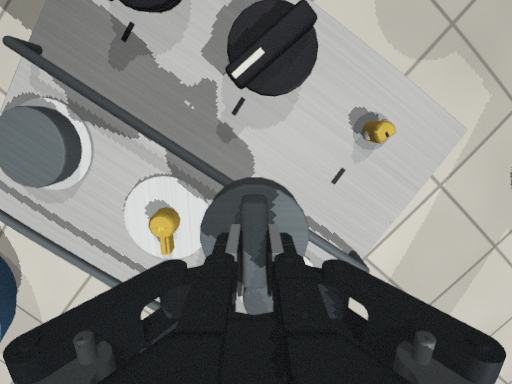

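```bash
python3 - <<'E'
from mv import *
o=get_obs()
c=loadcam("handC"); v=np.load("pics/handC.npy"); R=Ro.from_euler("xyz",v[3:],degrees=True).as_matrix()
print(np.round(proj(np.array([[0,-33,2.8-24],[0,-33,2.8],[0,-28,2.8-44],[33,0,2.8-24],[-33,0,2.8-24]])@R.T+v[:3],c),1).tolist())
B=(626.7,64.8); yaw=40.9+90
move_l([B[0],B[1],135],[180,0,yaw],speed=150); move_l([B[0],B[1],100],speed=80); z=100
while z>76:
    z-=1.5; move_l([B[0],B[1],z],speed=40); wait(.04); o=get_obs(); f=o["wrist_force"]
    if f[2]>3 or z<80 or 90<z<97: print(z,round(o["tcp_pos"][2],2),np.round(f,1),np.round(o["moment"],2))
    if f[2]>7: break
print(o["t"])
E
```

```text
[[252.4, 182.3], [252.6, 173.8], [252.1, 201.5], [308.6, 237.2], [196.2, 237.0]]
95.5 95.37 [ 0.1 -0.1 -1.5] [ 0.05 -0.03 -0.02]
94.0 93.87 [ 0.3 -1.5 -2.8] [-0.02 -0.02 -0.  ]
92.5 92.4 [ 0.3 -0.9 -2.4] [-0.    0.02  0.02]
91.0 90.86 [-0.2 -0.2 -2.8] [-0.09  0.01 -0.01]
79.0 78.89 [-1.3 -1.9 -1.3] [-0.42  0.17  0.04]
77.5 77.38 [-0.8 -2.   0.1] [-0.5   0.25  0.01]
76.0 77.1 [-3.9 -3.2  4.2] [-0.49  0.7   0.01]
102.3417
```

```bash
python3 - <<'E'
from mv import *
B=(626.7,64.8)
move_l([B[0],B[1],77],speed=40); grip(30); move_l([B[0],B[1],150],speed=120); wait(.2); snap("finC")
goto([540,40,250],[180,0,90]); wait(.3); snap("fin")
for n,xy in (("fin",(476.1,-60)),("fin",(463.1,44))): 
    do_dark(n,xy,knob_parts(72),110)
goto([330,-430,250],[180,0,-50]); wait(.3)
im=get_image("top"); cv2.imwrite("pics/top2.png",im[:,:,::-1]); print(get_obs()["t"])
for q in ("timer","salt_pot"): print(q,[(round(d["score"],2),np.round(d["extent"]).tolist()) for d in spot_in(q,"top")][:1])
a=[cv2.imread("pics/finC.png")[80:380,80:480],cv2.imread("pics/fin.png")[80:380,80:480]]
t=cv2.resize(cv2.imread("pics/top2.png")[95:265,110:420],(547,300),interpolation=2)
cv2.imwrite("pics/vf.png",np.vstack([np.hstack(a),np.hstack([t,np.zeros((300,253,3),np.uint8)])]))
E
```

```text
fin [477.8 -60. ] th 353.2 err 352.4 2476.0
fin [465.   44.1] th 353.3 err 211.6 2523.0
107.1667
timer [(0.84, [144.0, 233.0, 21.0, 14.0])]
salt_pot [(0.48, [326.0, 230.0, 16.0, 15.0])]
```

View pics/vf.png

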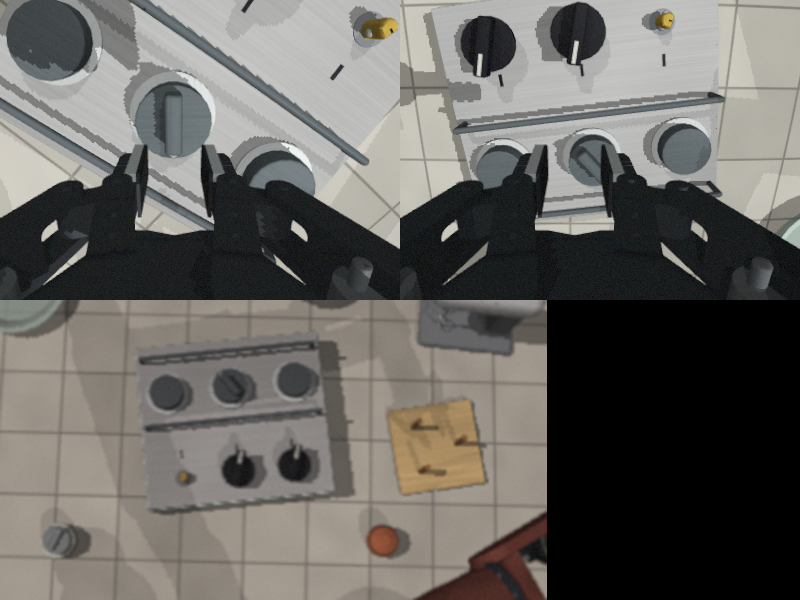

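```bash
python3 -c "
from station import *
print(get_obs()['wrist_force']); sign_off()"
```

```text
[-0.0264404   0.27757025 -0.35109324]
the job is handed in; nothing more can be done
```

The hob is back together and handed in at about 107 s of the 210 s allowed. Both knobs that were present are on shafts 0 and 1, shaft 2 stays empty, and the cap is on the middle burner. sign_off gave no verdict, so the checks below are my own.

- **Knobs:** each snapped home, with a hard stop at the expected height (about 75 mm tool height). I then turned each one clockwise until the wrist moment rose (0.3 N m and 0.48 N m). In the last picture both pointers stand about 14° (0.25 rad) past the off mark. That is slightly more than the stated 0.2 rad of play and means the shafts should be at their stops, but I did not read the shaft angles directly.
- **Cap:** it was knocked aside during the run, so I located it again. It seated at the expected height with its notch over the key, and it looks flat in the last pictures.
- **Bystanders:** the timer and salt pot showed within about a pixel of their starting positions in the top camera.

**What failed or disagreed:**
- The first grasp of knob 0 closed on air, because the fingertips sit about 25 mm behind the stated tool point. I found the right height by touching down on the knob and picked it up on the next try.
- The final outline fits of the knobs were rough, reading about 1.8 mm off in x. I took that as a fitting error, since the same fit was about 2 mm out in x before the grasp as well.

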